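# Bottle sizes in order in the bar's display tray

### The arm

A 7-joint arm with a two-finger parallel gripper is mounted at the origin on a cart in front of the work surface, level with it; the furniture and walls round the work are solid. World frame = base frame: x ahead of the robot, y to its left, z up, the work surface at z = 0. Lengths are in m, angles in degrees, forces in N, time in s.
With the tool pointing down it reaches from about 0.425 to 0.875 m from the base axis. Payload 4.7 kg.
Tool frame: the origin (TCP) lies midway between the tips of the shut fingers; the grasp point (between the pads) lies 19 mm behind it (env.grip_depth is the distance from the TCP to the grasp point, in m); z points along the fingers, y is the line along which they close (so a half turn about z gives the same grasp; the last joint's range is limited). The gripper opens to 87 mm and grips with 3 to 60 N. Pads are 19 mm wide; open, the fingers measure 117 mm over their backs; the gripper's body (75 mm by 190 mm) begins 51 mm behind the grasp point.
Start: joints at [-64.91, 18.392, -4.016, 83.108, 1.295, 78.541, -3.26], TCP at [0.267, 0.593, 0.223] pointing down, gripper open.
Joint ranges: [-163.93, 163.93], [-17.29, 119.83], [-79.2, 71.16], [3.27, 140.29], [-89.18, 269.18], [5.43, 117.66], [-154.24, 154.24]. Speed limits (degrees/s): [147.25, 147.25, 180, 180, 180, 180, 180].

### API

Orientations are given as [roll, pitch, yaw] about the fixed x, y, z axes, in that order (R = Rz(yaw) Ry(pitch) Rx(roll)).
In Python, from cell import get_obs, optics, env, nets gives the robot as it stands.
- The arm moves only by the shell command python3 -m creep 'ROWS' [FORCE]. ROWS is JSON, a list of rows, each an object of numbers: "wx", "wy", "wz": the turn, a rotation vector about the tool's x, y, z in degrees; "tx", "ty", "tz": the shift along the tool's x, y, z in mm; "gripper": the opening, from -1 (shut) to 1 (fully open). A call has 1 to 5 rows; each row is the pose to reach, as a shift and turn from the pose commanded when the call began, along the tool's axes at that moment; what a row does not reach only later rows make up. A row lasts 1/12 s, in which the tool goes at most 41.7 mm and 7.16 degrees, less where a joint would pass 70% of its speed; a pose out of reach is approached as far as the arm can. A call with a gripper value outside its range is refused whole. The fingers move at their own pace and stop on an object; FORCE is the grip in N (left out, the last holds). Time passes only in rows, so rows that repeat a pose let the fingers close. It gives the time, the measured TCP pose, the force, the opening and the grip force at its end, in the units of the state.
- get_obs(): the state, without advancing time (a new reading comes with each control period).
- optics.read_camera(name): name is "side" or "top"; returns (picture, depth): 420x560x3 uint8, red, green, blue; 420x560 float32, m along the optical axis (not along the pixel's ray), 0 where there is no reading.
- optics.camera_info(name): a dict with "fovy" (degrees; the focal length in pixels is half the picture's height over the tangent of half this angle, whatever the lens; pixels are square), "cx", "cy" (the principal point, pixels), "R" (3x3) and "t" (3): a world point X has camera coordinates R X + t. Camera axes: x right, y down, z forward; pixel columns grow to the right and rows downward; lengths in m; the calibration is good to about 2 mm. A picture is of the moment at which its call begins. camera_info takes no time and is no camera call.
- env.sign_off(): hands the job in; it is judged then, once.
Trained networks look in the newest picture that a camera, given by its name, has taken for a name from the list of things; names that differ only in an ending like _2 or _b are one class to them, and where a whole thing is asked for, a point or a joint stands for the part that bears it (a point fixed in the world has none). Each returns a list of dicts, best first, with "confidence" (0 to 1); they miss things now and then, are a little off and sometimes report something else, mostly with a low value. They report only what shows in the picture. A call takes as long as a camera call. They do not tell look-alikes from the thing itself.
- nets.look_for(query, camera): "point" ([x, y, z] in m, in world coordinates, good to about 4 mm: the middle of the surface that is visible of it).
- nets.place_of(query, camera): "point" ([x, y, z] in m, in world coordinates, good to about 4 mm: a listed point, or the origin of a listed thing).
The state is a dict: "time_s": time; "qpos": joint angles; "joint_velocities": joint speeds; "effort": joint torques, N m; "tool_pos": TCP position; "tool_rot": TCP orientation; "force": force on the tool from outside, world axes, zero at the start; "wrist_torque": the same for the moment, N m; "grip_width": finger opening in m; "grasp_force": force on a finger pad.
Only numpy, scipy, OpenCV 4.12 (cv2) and the standard library are available. Lean on these libraries where they do the work, as an engineer would, in place of code of your own. Each camera call takes 0.05 s, during which the arm holds its last target. There are 200 camera calls.

### The job

Set the four different-sized wine bottles that stand in front of the wooden display tray out in it, in order of height: the tallest on the slate coaster next to the brass knob, then each next shorter one on the next coaster, the shortest at the far end. Lift each bottle over the tray's lip and set it down gently, upright in the middle of its coaster, without dropping or toppling any, and leave the steel cup where it stands.

Things in the scene. Friction and masses are not known exactly. Their poses are not given: they have to be found in the camera images.
- half_bottle: The tallest bottle (half bottle; those of its kind in the white wire cage or far out on the bar are not meant): dark wine bottle with red foil, 235 mm tall, loose, upright. Round: body 58 mm in diameter up to about 146 mm, neck 31 mm in diameter from 155 mm up to the top (grip it there from above). About 0.66 kg. Origin: centre of the underside, z up the bottle; yaw means nothing.
- quarter_bottle: The second tallest bottle (quarter): dark wine bottle with red foil, 172 mm tall, loose, upright. Round: body 49 mm in diameter up to about 94 mm, neck 27 mm in diameter from 112 mm up to the top (grip it there from above). About 0.33 kg. Origin: centre of the underside, z up the bottle; yaw means nothing.
- small_bottle: The third tallest bottle (small): dark wine bottle with red foil, 130 mm tall, loose, upright. Round: body 42 mm in diameter up to about 68 mm, neck 24 mm in diameter from 82 mm up to the top (grip it there from above). About 0.19 kg. Origin: centre of the underside, z up the bottle; yaw means nothing.
- miniature_bottle: The shortest bottle (miniature): dark wine bottle with red foil, 94 mm tall, loose, upright. Round: body 34 mm in diameter up to about 45 mm, neck 21 mm in diameter from 56 mm up to the top (grip it there from above). About 0.09 kg. Origin: centre of the underside, z up the bottle; yaw means nothing.
- coaster_a: Dark slate coaster, the end one at the tray's -y end; 67 x 67 x 6 mm, fixed. Origin: centre of its underside, 10 mm above the worktop (its top is at 16 mm); x points to the tray's back, y along the row. The four lie 100 mm apart, a, b, c, d towards +y, in a fixed dark wooden tray 124 mm (x) by 500 mm (y) centred on the row, with the same yaw.
- coaster_b: Dark slate coaster, second from the tray's -y end; 67 x 67 x 6 mm, fixed. Origin: centre of its underside, 10 mm above the worktop (its top is at 16 mm); x points to the tray's back, y along the row. The tray's front lip stands 45 to 55 mm in front (-x) of the row's centre line, its top 32 mm above the worktop.
- coaster_c: Dark slate coaster, second from the tray's +y end; 67 x 67 x 6 mm, fixed. Origin: centre of its underside, 10 mm above the worktop (its top is at 16 mm); x points to the tray's back, y along the row. The tray's back rail stands 45 to 55 mm behind (+x) the row's centre line, its top 44 mm above the worktop.
- coaster_d: Dark slate coaster, the end one at the tray's +y end; 67 x 67 x 6 mm, fixed. Origin: centre of its underside, 10 mm above the worktop (its top is at 16 mm); x points to the tray's back, y along the row. The tray's end cheeks stand 50 to 60 mm past the centres of the end coasters, their tops 32 mm above the worktop.
- brass_knob: Brass knob, 28 mm wide and 53 mm high, fixed on one end of the tray, either end, 81 mm past the centre of the nearest coaster; it marks the end for the tallest bottle. Origin: centre of its underside, 10 mm above the worktop. (The other end has only a low wooden plug.)
- steel_cup: Grey steel cup with a side handle, about 58 x 79 mm and 92 mm high, loose, among the bottles; it stays where it is. Origin: 10 mm from the axis of its 58 mm round body, towards the handle (-y), at the underside.
Things that resemble listed ones, but are neither listed nor needed, are in the scene too. What is shaped like the small_bottle but blue is not meant.

How it is judged (in metres and radians):
At the end, for the whole second after the job is handed in: Counting from the brass knob, the four coasters carry the bottles from tallest to shortest; each stands on its coaster within 15 mm of the coaster's centre, upright (within 0.1 rad), at rest and released (((horizontal distance between brass_knob and coaster_a below 0.15 m and horizontal distance between half_bottle and coaster_a below 0.015 m and horizontal distance between quarter_bottle and coaster_b below 0.015 m and horizontal distance between small_bottle and coaster_c below 0.015 m and horizontal distance between miniature_bottle and coaster_d below 0.015 m) or (horizontal distance between brass_knob and coaster_d below 0.15 m and horizontal distance between half_bottle and coaster_d below 0.015 m and horizontal distance between quarter_bottle and coaster_c below 0.015 m and horizontal distance between small_bottle and coaster_b below 0.015 m and horizontal distance between miniature_bottle and coaster_a below 0.015 m)) and height (world z) of half_bottle between 0.012 and 0.021 m and height (world z) of quarter_bottle between 0.012 and 0.021 m and height (world z) of small_bottle between 0.012 and 0.021 m and height (world z) of miniature_bottle between 0.012 and 0.021 m and angle between each of half_bottle, quarter_bottle, small_bottle, miniature_bottle's own z axis and vertical below 0.1 rad and linear speed of each of half_bottle, quarter_bottle, small_bottle, miniature_bottle below 0.02 m/s and contact force between the fingers and half_bottle below 0.1 N and contact force between the fingers and quarter_bottle below 0.1 N and contact force between the fingers and small_bottle below 0.1 N and contact force between the fingers and miniature_bottle below 0.1 N); the robot touches nothing.
It fails at once if a bottle falls over (angle between any of half_bottle, quarter_bottle, small_bottle, miniature_bottle's own z axis and vertical above 0.8 rad).
It fails at once if a bottle is dropped (free of the fingers and faster than 0.6 m/s, a fall of about 2 cm) ((contact force between the fingers and half_bottle below 0.05 N and linear speed of half_bottle above 0.6 m/s) or (contact force between the fingers and quarter_bottle below 0.05 N and linear speed of quarter_bottle above 0.6 m/s) or (contact force between the fingers and small_bottle below 0.05 N and linear speed of small_bottle above 0.6 m/s) or (contact force between the fingers and miniature_bottle below 0.05 N and linear speed of miniature_bottle above 0.6 m/s)).
It fails at once if the steel cup is pushed away (over 3 cm) or tipped (distance of steel_cup from where it was at the start of the episode above 0.03 m or angle between steel_cup's own z axis and vertical above 0.4 rad).
It also fails if it takes over 96 s, if anything falls off the work surface, if the arm or the gripper's body presses on something with over 40 N, if the wrist force passes 120 N, or if a joint passes its speed limit or range.

## Working session

There is one attempt and no reset: what is moved stays moved. The work goes in short steps, Python scripts to look and compute and a shell command to move; the robot and the scene stay as the last step left them, time stands still between calls to the robot, and variables do not carry over. Pictures are saved under pics/ and viewed, at most 14 in all, crops included, and the job is handed in when it is done.

```bash
mkdir -p pics; ls
python3 - <<'E'
from cell import get_obs, optics, env, nets
import cv2,numpy as np
for c in ("side","top"):
    im,d=optics.read_camera(c); cv2.imwrite(f"pics/{c}0.png",im[:,:,::-1]); np.save(f"{c}0.npy",d)
    i=optics.camera_info(c); print(c,i)
    for q in ["half_bottle","quarter_bottle","small_bottle","miniature_bottle","coaster_a","brass_knob","steel_cup"]:
        for r in nets.place_of(q,c):
            p=np.array(r["point"]); x=np.array(i["R"])@p+np.array(i["t"]); f=210/np.tan(np.radians(i["fovy"]/2))
            print(q,np.round(p,3),round(r["confidence"],2),"px",np.round([i["cx"]+f*x[0]/x[2],i["cy"]+f*x[1]/x[2]]))
o=get_obs();print(o["time_s"],o["tool_pos"],o["tool_rot"])
E
```

```text
pics
side {'fovy': 43.94113669713592, 'cx': 273.58606249167946, 'cy': 207.72939935227478, 'R': array([[ 0.81432007, -0.58040838,  0.00298992],
       [-0.23741106, -0.33778248, -0.91079031],
       [ 0.52964027,  0.74096499, -0.41285842]]), 't': array([-0.4252052 ,  0.14846972,  1.14482208])}
half_bottle [ 0.408 -0.31  -0.006] 0.58 px [313. 282.]
quarter_bottle [0.409 0.276 0.002] 0.63 px [190. 193.]
small_bottle [ 0.412  0.151 -0.005] 0.79 px [211. 209.]
small_bottle [ 0.507  0.325 -0.   ] 0.64 px [210. 182.]
miniature_bottle [ 0.43  -0.143  0.   ] 0.61 px [277. 246.]
coaster_a [0.612 0.037 0.007] 0.54 px [292. 202.]
coaster_a [ 0.41   0.154 -0.005] 0.54 px [210. 209.]
coaster_a [ 0.634 -0.06   0.012] 0.52 px [319. 210.]
coaster_a [0.601 0.138 0.011] 0.51 px [268. 191.]
coaster_a [ 0.65  -0.158  0.01 ] 0.46 px [348. 223.]
brass_knob [0.594 0.219 0.009] 0.66 px [251. 184.]
brass_knob [ 0.408 -0.308 -0.003] 0.37 px [313. 280.]
top {'fovy': 43.986054883596694, 'cx': 282.6333625358958, 'cy': 210.2391802823064, 'R': array([[ 0.00526078, -0.99997823, -0.0039826 ],
       [-0.98631881, -0.00453262, -0.1647867 ],
       [ 0.16476507,  0.00479502, -0.98632119]]), 't': array([0.02753605, 0.54304724, 1.26074549])}
half_bottle [ 0.408 -0.306  0.002] 0.64 px [414. 266.]
quarter_bottle [ 0.407  0.273 -0.003] 0.76 px [188. 265.]
small_bottle [ 0.507  0.322 -0.   ] 0.64 px [170. 226.]
small_bottle [0.411 0.155 0.001] 0.52 px [234. 264.]
miniature_bottle [ 0.431 -0.15   0.002] 0.49 px [353. 256.]
coaster_a [ 0.637 -0.06   0.007] 0.85 px [317. 177.]
coaster_a [0.601 0.139 0.01 ] 0.72 px [241. 190.]
coaster_a [0.617 0.037 0.014] 0.71 px [280. 184.]
coaster_a [ 0.652 -0.162  0.009] 0.55 px [357. 172.]
brass_knob [0.589 0.215 0.012] 0.68 px [211. 195.]
steel_cup [ 0.426 -0.015  0.003] 0.62 px [300. 258.]
0.8 [0.26736246 0.59249203 0.22260571] [1.79993765e+02 2.71302347e-03 1.55717069e+02]
```

View pics/side0.png

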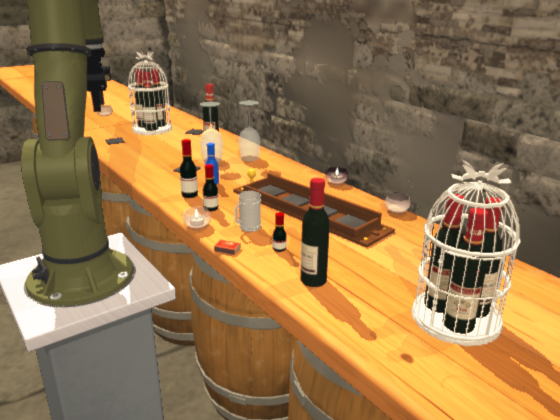

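View pics/top0.png

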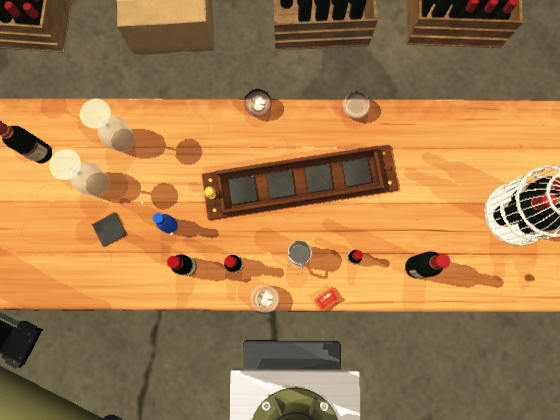

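Brass knob (top 210,193) is at the +y end, so coaster_d takes the half bottle.
- Candidates, side px: half 313,240, quarter 189,170, small 210,187 (the blue one at 211,163 is excluded) and mini 280,232.
- The bottles in the cages (150,95 and 465,260) and the far one (210,110) are not meant.

Next I confirm this in a crop and measure from both views.

```bash
cat > h.py <<'E'
import numpy as np,cv2
from scipy.optimize import least_squares
from cell import optics,get_obs
def cloud(c,im_d=None):
    im,d=im_d or optics.read_camera(c); i=optics.camera_info(c)
    f=210/np.tan(np.radians(i["fovy"]/2)); v,u=np.mgrid[:420,:560]
    X=np.stack([(u-i["cx"])/f*d,(v-i["cy"])/f*d,d],-1)-i["t"]
    W=X@np.array(i["R"]); W[d==0]=np.nan
    return im,W
def red(im):
    h=cv2.cvtColor(im,cv2.COLOR_RGB2HSV); return ((h[...,0]<8)|(h[...,0]>172))&(h[...,1]>150)&(h[...,2]>60)
B=dict(half=(.408,-.308,.0155,.235),quarter=(.408,.275,.0135,.172),small=(.411,.153,.012,.130),mini=(.43,-.147,.0105,.094))
def neck(cl,x,y,r,h):
    "circle centre of the foil, per camera and joint, and top height"
    out=[];P=[]
    for im,W in cl:
        m=red(im)&(np.hypot(W[...,0]-x,W[...,1]-y)<.04)&(W[...,2]>h*.6)&(W[...,2]<h+.02)
        p=W[m]; P.append(p); out.append((len(p),round(float(np.percentile(p[:,2],97)),3) if len(p) else None))
    res=[]
    for p in P+[np.vstack(P)]:
        p=p[p[:,2]<h-.006] if len(p) else p
        if len(p)<6: res.append(None); continue
        s=least_squares(lambda c:np.hypot(p[:,0]-c[0],p[:,1]-c[1])-r,(x,y),loss="soft_l1",f_scale=.001)
        res.append(np.round(s.x,4).tolist())
    return out,res
E
python3 - <<'E'
from h import *
a=[optics.read_camera(c) for c in("side","top")]
cl=[cloud(c,t) for c,t in zip(("side","top"),a)]
for k,v in B.items(): print(k,*neck(cl,*v))
# coasters
im,W=cl[1]; g=cv2.cvtColor(im,cv2.COLOR_RGB2HSV)
for n,(x,y) in zip("abcd",[(.6515,-.160),(.636,-.06),(.615,.037),(.601,.1385)]):
    m=(np.hypot(W[...,0]-x,W[...,1]-y)<.052)&(g[...,1]<90)
    k,l,s,ce=cv2.connectedComponentsWithStats(m.astype(np.uint8)); j=1+np.argmax(s[1:,4])
    p=W[l==j]; r=cv2.minAreaRect((p[:,:2]*1000).astype(np.float32)); print(n,s[j,4],np.round(r[0],1),np.round(r[1],1),round(r[2],1),np.round(np.median(p[:,2]),4))
for c,(im,W),(u,v,w,h) in zip("st",cl,[(160,130,200,160),(150,200,320,110)]):
    cr=cv2.resize(im[v:v+h,u:u+w],None,fx=2.4,fy=2.4,interpolation=cv2.INTER_CUBIC)
    if c=="s": A=cr
    else: Bm=cr
n=max(A.shape[1],Bm.shape[1]); pad=lambda q:np.pad(q,((0,0),(0,n-q.shape[1]),(0,0)))
o=np.vstack([pad(A),pad(Bm)]); o=cv2.resize(o,None,fx=min(1,600/o.shape[0]),fy=min(1,600/o.shape[0])); cv2.imwrite("pics/crop1.png",o[:,:,::-1])
E
```

```text
half [(393, 0.234), (228, 0.239)] [[0.4077, -0.3085], [0.4057, -0.3099], [0.4076, -0.3087]]
quarter [(121, 0.171), (155, 0.177)] [[0.4065, 0.2742], [0.4044, 0.2751], [0.4053, 0.2747]]
small [(94, 0.13), (102, 0.135)] [[0.4116, 0.1524], [0.4098, 0.1524], [0.4113, 0.1523]]
mini [(91, 0.094), (72, 0.099)] [[0.4311, -0.1506], [0.4286, -0.1503], [0.4304, -0.1502]]
a 616 [ 649.2 -161.4] [66.2 67.2] 8.4 0.0173
b 605 [632.8 -61.8] [66.2 64.9] 9.8 0.0169
c 610 [617.   36.5] [66.9 64.8] 9.0 0.0166
d 625 [601.8 135.3] [68.3 65.3] 9.5 0.017
```

View pics/crop1.png

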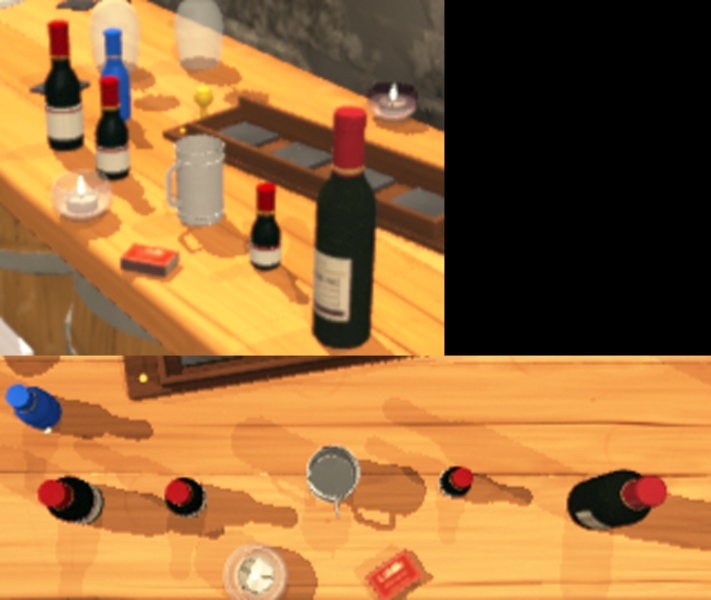

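The crop confirms all four bottles: red foil, in order of size, with the blue one excluded. The plan is mini→a, small→b, quarter→c, half→d. First I turn the tool to yaw 90, so that tx = world y, ty = world x and tz = down.

```bash
python3 -m creep '[{"wz":6,"tz":-15},{"wz":13,"tz":-35},{"wz":20,"tz":-60},{"wz":27,"tz":-75},{"wz":33,"tz":-80}]' 40; python3 -m creep '[{"wz":7},{"wz":14},{"wz":21},{"wz":28},{"wz":32.7}]'
```

```text
validation failed for argument at $[0]...
validation failed for argument at $[0]...
```

```bash
python3 -m creep '[{"wx":0,"wy":0,"wz":6,"tx":0,"ty":0,"tz":-15,"gripper":1},{"wx":0,"wy":0,"wz":13,"tx":0,"ty":0,"tz":-35,"gripper":1},{"wx":0,"wy":0,"wz":20,"tx":0,"ty":0,"tz":-60,"gripper":1},{"wx":0,"wy":0,"wz":27,"tx":0,"ty":0,"tz":-75,"gripper":1},{"wx":0,"wy":0,"wz":33,"tx":0,"ty":0,"tz":-80,"gripper":1}]' 40
```

```text
time_s: 1.32
tool_pos: [0.2677, 0.5936, 0.3063]
tool_rot: [179.7, -0.2, 122.4]
force: [0.0, -0.4, -0.5]
grip_width: 0.0869
grasp_force: 0.0
```

```bash
python3 -m creep '[{"wx":0,"wy":0,"wz":7,"tx":0,"ty":0,"tz":0,"gripper":1},{"wx":0,"wy":0,"wz":14,"tx":0,"ty":0,"tz":0,"gripper":1},{"wx":0,"wy":0,"wz":21,"tx":0,"ty":0,"tz":0,"gripper":1},{"wx":0,"wy":0,"wz":28,"tx":0,"ty":0,"tz":0,"gripper":1},{"wx":0,"wy":0,"wz":32.7,"tx":0,"ty":0,"tz":0,"gripper":1}]'
python3 -m creep '[{"wx":0,"wy":0,"wz":0,"tx":-30,"ty":15,"tz":0,"gripper":1},{"wx":0,"wy":0,"wz":0,"tx":-65,"ty":35,"tz":0,"gripper":1},{"wx":0,"wy":0,"wz":0,"tx":-100,"ty":55,"tz":0,"gripper":1},{"wx":0,"wy":0,"wz":0,"tx":-135,"ty":75,"tz":0,"gripper":1},{"wx":0,"wy":0,"wz":0,"tx":-170,"ty":95,"tz":0,"gripper":1}]'
```

```text
time_s: 1.73
tool_pos: [0.2673, 0.5925, 0.3026]
tool_rot: [180.0, -0.0, 89.7]
force: [-0.4, 0.9, 0.0]
grip_width: 0.0871
grasp_force: 0.0
time_s: 2.15
tool_pos: [0.363, 0.4208, 0.3027]
tool_rot: [180.0, -0.0, 90.0]
force: [0.7, -0.3, 0.1]
grip_width: 0.0873
grasp_force: 0.0
```

```bash
python3 -m creep '[{"wx":0,"wy":0,"wz":0,"tx":-38,"ty":8,"tz":0,"gripper":1},{"wx":0,"wy":0,"wz":0,"tx":-76,"ty":16,"tz":0,"gripper":1},{"wx":0,"wy":0,"wz":0,"tx":-114,"ty":24,"tz":0,"gripper":1},{"wx":0,"wy":0,"wz":0,"tx":-152,"ty":32,"tz":0,"gripper":1},{"wx":0,"wy":0,"wz":0,"tx":-190,"ty":40,"tz":0,"gripper":1}]'
python3 -m creep '[{"wx":0,"wy":0,"wz":0,"tx":-38,"ty":6,"tz":0,"gripper":1},{"wx":0,"wy":0,"wz":0,"tx":-76,"ty":12,"tz":0,"gripper":1},{"wx":0,"wy":0,"wz":0,"tx":-114,"ty":18,"tz":0,"gripper":1},{"wx":0,"wy":0,"wz":0,"tx":-152,"ty":24,"tz":0,"gripper":1},{"wx":0,"wy":0,"wz":0,"tx":-190,"ty":28,"tz":0,"gripper":1}]'
python3 -m creep '[{"wx":0,"wy":0,"wz":0,"tx":-38,"ty":0,"tz":0,"gripper":1},{"wx":0,"wy":0,"wz":0,"tx":-76,"ty":0,"tz":0,"gripper":1},{"wx":0,"wy":0,"wz":0,"tx":-114,"ty":0,"tz":0,"gripper":1},{"wx":0,"wy":0,"wz":0,"tx":-152,"ty":0,"tz":20,"gripper":1},{"wx":0,"wy":0,"wz":0,"tx":-192.5,"ty":0,"tz":50,"gripper":1}]'
```

```text
time_s: 2.57
tool_pos: [0.4025, 0.2306, 0.3028]
tool_rot: [180.0, -0.0, 90.0]
force: [1.0, 0.4, 0.1]
grip_width: 0.087
grasp_force: 0.0
time_s: 2.98
tool_pos: [0.4306, 0.0405, 0.3028]
tool_rot: [179.9, -0.1, 90.0]
force: [0.5, -0.1, -0.2]
grip_width: 0.0871
grasp_force: 0.0
time_s: 3.4
tool_pos: [0.4315, -0.1447, 0.2599]
tool_rot: [179.7, -0.0, 89.9]
force: [1.4, -0.3, -0.9]
grip_width: 0.0872
grasp_force: 0.0
```

```bash
python3 -m creep '[{"wx":0,"wy":0,"wz":0,"tx":0,"ty":0,"tz":30,"gripper":1},{"wx":0,"wy":0,"wz":0,"tx":0,"ty":0,"tz":70,"gripper":1},{"wx":0,"wy":0,"wz":0,"tx":0,"ty":0,"tz":110,"gripper":1},{"wx":0,"wy":0,"wz":0,"tx":0,"ty":0,"tz":140,"gripper":1},{"wx":0,"wy":0,"wz":0,"tx":0,"ty":0,"tz":160,"gripper":1}]'
python3 -m creep '[{"wx":0,"wy":0,"wz":0,"tx":0,"ty":0,"tz":15,"gripper":1},{"wx":0,"wy":0,"wz":0,"tx":0,"ty":0,"tz":28,"gripper":1},{"wx":0,"wy":0,"wz":0,"tx":0,"ty":0,"tz":37,"gripper":0.2},{"wx":0,"wy":0,"wz":0,"tx":0,"ty":0,"tz":37,"gripper":-0.2},{"wx":0,"wy":0,"wz":0,"tx":0,"ty":0,"tz":37,"gripper":-0.4}]'
```

```text
time_s: 3.82
tool_pos: [0.4286, -0.1417, 0.0957]
tool_rot: [-179.8, -0.0, 90.0]
force: [0.3, -0.3, -0.5]
grip_width: 0.0872
grasp_force: 0.0
time_s: 4.23
tool_pos: [0.4306, -0.142, 0.0616]
tool_rot: [-180.0, 0.0, 90.0]
force: [-0.1, -0.0, 0.6]
grip_width: 0.0742
grasp_force: 0.0
```

```bash
python3 -m creep '[{"wx":0,"wy":0,"wz":0,"tx":-5,"ty":0,"tz":3,"gripper":0},{"wx":0,"wy":0,"wz":0,"tx":-8,"ty":0,"tz":5,"gripper":-0.1},{"wx":0,"wy":0,"wz":0,"tx":-8,"ty":0,"tz":5,"gripper":-0.2},{"wx":0,"wy":0,"wz":0,"tx":-8,"ty":0,"tz":5,"gripper":-0.3},{"wx":0,"wy":0,"wz":0,"tx":-8,"ty":0,"tz":5,"gripper":-0.4}]' 20
python3 -m creep '[{"wx":0,"wy":0,"wz":0,"tx":0,"ty":0,"tz":0,"gripper":-0.5},{"wx":0,"wy":0,"wz":0,"tx":0,"ty":0,"tz":0,"gripper":-0.6},{"wx":0,"wy":0,"wz":0,"tx":0,"ty":0,"tz":0,"gripper":-0.8},{"wx":0,"wy":0,"wz":0,"tx":0,"ty":0,"tz":0,"gripper":-0.9},{"wx":0,"wy":0,"wz":0,"tx":0,"ty":0,"tz":0,"gripper":-0.9}]'
python3 -m creep '[{"wx":0,"wy":0,"wz":0,"tx":0,"ty":0,"tz":0,"gripper":-0.9},{"wx":0,"wy":0,"wz":0,"tx":0,"ty":0,"tz":0,"gripper":-0.9},{"wx":0,"wy":0,"wz":0,"tx":0,"ty":0,"tz":0,"gripper":-0.9},{"wx":0,"wy":0,"wz":0,"tx":0,"ty":0,"tz":0,"gripper":-0.9},{"wx":0,"wy":0,"wz":0,"tx":0,"ty":0,"tz":0,"gripper":-0.9}]'
```

```text
time_s: 4.65
tool_pos: [0.4308, -0.15, 0.0567]
tool_rot: [180.0, -0.0, 90.0]
force: [-0.2, -0.0, -0.4]
grip_width: 0.0417
grasp_force: 0.0
time_s: 5.07
tool_pos: [0.4306, -0.1498, 0.0565]
tool_rot: [180.0, -0.0, 90.0]
force: [0.4, 0.2, 0.4]
grip_width: 0.0202
grasp_force: 20.0
time_s: 5.48
tool_pos: [0.4306, -0.1498, 0.0565]
tool_rot: [180.0, -0.0, 90.0]
force: [-0.0, 0.6, -0.1]
grip_width: 0.0201
grasp_force: 20.0
```

```bash
python3 -m creep '[{"wx":0,"wy":0,"wz":0,"tx":0,"ty":0,"tz":-8,"gripper":-0.9},{"wx":0,"wy":0,"wz":0,"tx":0,"ty":0,"tz":-25,"gripper":-0.9},{"wx":0,"wy":0,"wz":0,"tx":0,"ty":0,"tz":-50,"gripper":-0.9},{"wx":0,"wy":0,"wz":0,"tx":0,"ty":10,"tz":-75,"gripper":-0.9},{"wx":0,"wy":0,"wz":0,"tx":0,"ty":25,"tz":-80,"gripper":-0.9}]'
python3 -m creep '[{"wx":0,"wy":0,"wz":0,"tx":-2,"ty":22,"tz":0,"gripper":-0.9},{"wx":0,"wy":0,"wz":0,"tx":-4,"ty":50,"tz":0,"gripper":-0.9},{"wx":0,"wy":0,"wz":0,"tx":-6,"ty":80,"tz":0,"gripper":-0.9},{"wx":0,"wy":0,"wz":0,"tx":-8,"ty":110,"tz":0,"gripper":-0.9},{"wx":0,"wy":0,"wz":0,"tx":-11,"ty":140,"tz":0,"gripper":-0.9}]'
python3 -m creep '[{"wx":0,"wy":0,"wz":0,"tx":0,"ty":25,"tz":0,"gripper":-0.9},{"wx":0,"wy":0,"wz":0,"tx":0,"ty":42,"tz":0,"gripper":-0.9},{"wx":0,"wy":0,"wz":0,"tx":0,"ty":52,"tz":0,"gripper":-0.9},{"wx":0,"wy":0,"wz":0,"tx":0,"ty":54.5,"tz":0,"gripper":-0.9},{"wx":0,"wy":0,"wz":0,"tx":0,"ty":54.5,"tz":0,"gripper":-0.9}]'
python3 -m creep '[{"wx":0,"wy":0,"wz":0,"tx":0,"ty":0,"tz":0,"gripper":-0.9}]'
python3 - <<'E'
from h import *
a=[cloud(c) for c in("side","top")]
print(neck(a,.650,-.161,.0105,.16))
cv2.imwrite("pics/m1.png",a[0][0][:,:,::-1])
E
```

```text
time_s: 5.9
tool_pos: [0.4572, -0.1506, 0.1404]
tool_rot: [179.7, -0.1, 90.0]
force: [0.9, -0.4, -0.5]
grip_width: 0.0197
grasp_force: 20.0
time_s: 6.32
tool_pos: [0.597, -0.1601, 0.1363]
tool_rot: [-180.0, -0.0, 90.1]
force: [-0.3, 0.7, -0.1]
grip_width: 0.0204
grasp_force: 20.0
time_s: 6.73
tool_pos: [0.6502, -0.1607, 0.1363]
tool_rot: [-180.0, 0.0, 90.0]
force: [0.2, -0.4, -0.7]
grip_width: 0.0203
grasp_force: 20.0
time_s: 6.82
tool_pos: [0.6492, -0.1611, 0.1365]
tool_rot: [-179.9, 0.0, 90.0]
force: [0.6, -0.2, -1.2]
grip_width: 0.0201
grasp_force: 20.0
([(66, 0.174), (0, None)], [[0.6446, -0.1633], None, [0.6446, -0.1633]])
```

View pics/m1.png

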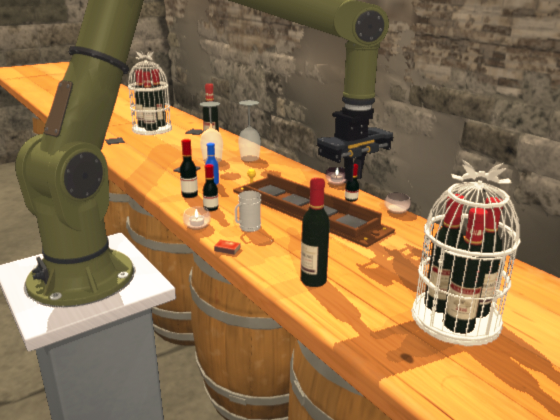

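The mini hangs upright in the gripper (side px 352,185) over coaster a. I'll lower it.

```bash
python3 -m creep '[{"wx":0,"wy":0,"wz":0,"tx":0,"ty":0,"tz":12,"gripper":-0.9},{"wx":0,"wy":0,"wz":0,"tx":0,"ty":0,"tz":28,"gripper":-0.9},{"wx":0,"wy":0,"wz":0,"tx":0,"ty":0,"tz":44,"gripper":-0.9},{"wx":0,"wy":0,"wz":0,"tx":0,"ty":0,"tz":54,"gripper":-0.9},{"wx":0,"wy":0,"wz":0,"tx":0,"ty":0,"tz":58,"gripper":-0.9}]'
python3 -m creep '[{"wx":0,"wy":0,"wz":0,"tx":0,"ty":0,"tz":1.5,"gripper":-0.9},{"wx":0,"wy":0,"wz":0,"tx":0,"ty":0,"tz":3,"gripper":-0.9},{"wx":0,"wy":0,"wz":0,"tx":0,"ty":0,"tz":4.5,"gripper":-0.9},{"wx":0,"wy":0,"wz":0,"tx":0,"ty":0,"tz":5.5,"gripper":-0.9},{"wx":0,"wy":0,"wz":0,"tx":0,"ty":0,"tz":5.5,"gripper":-0.9}]'
```

```text
time_s: 7.33
tool_pos: [0.6484, -0.1601, 0.0761]
tool_rot: [-179.8, -0.1, 90.0]
force: [-0.2, 0.4, -1.3]
grip_width: 0.0202
grasp_force: 20.0
time_s: 7.75
tool_pos: [0.6503, -0.1609, 0.0734]
tool_rot: [180.0, -0.0, 90.0]
force: [0.3, 0.0, -1.5]
grip_width: 0.0203
grasp_force: 20.0
```

```bash
python3 -m creep '[{"wx":0,"wy":0,"wz":0,"tx":0,"ty":0,"tz":0.7,"gripper":-0.9},{"wx":0,"wy":0,"wz":0,"tx":0,"ty":0,"tz":1.3,"gripper":-0.9},{"wx":0,"wy":0,"wz":0,"tx":0,"ty":0,"tz":1.3,"gripper":-0.9}]'
python3 -m creep '[{"wx":0,"wy":0,"wz":0,"tx":0,"ty":0,"tz":0,"gripper":-0.5},{"wx":0,"wy":0,"wz":0,"tx":0,"ty":0,"tz":0,"gripper":-0.3},{"wx":0,"wy":0,"wz":0,"tx":0,"ty":0,"tz":0,"gripper":0},{"wx":0,"wy":0,"wz":0,"tx":0,"ty":0,"tz":0,"gripper":0.3},{"wx":0,"wy":0,"wz":0,"tx":0,"ty":0,"tz":0,"gripper":0.3}]'
python3 -m creep '[{"wx":0,"wy":0,"wz":0,"tx":0,"ty":0,"tz":-20,"gripper":0.5},{"wx":0,"wy":0,"wz":0,"tx":0,"ty":0,"tz":-55,"gripper":1},{"wx":0,"wy":0,"wz":0,"tx":0,"ty":0,"tz":-90,"gripper":1},{"wx":0,"wy":0,"wz":0,"tx":0,"ty":0,"tz":-125,"gripper":1},{"wx":0,"wy":0,"wz":0,"tx":0,"ty":0,"tz":-150,"gripper":1}]'
```

```text
time_s: 8.0
tool_pos: [0.6505, -0.161, 0.0727]
tool_rot: [179.9, -0.0, 90.0]
force: [-1.1, 1.4, 4.0]
grip_width: 0.0202
grasp_force: 20.1
time_s: 8.42
tool_pos: [0.65, -0.1607, 0.0714]
tool_rot: [-180.0, -0.0, 90.0]
force: [-0.6, -0.1, -0.7]
grip_width: 0.0407
grasp_force: 0.0
time_s: 8.83
tool_pos: [0.6507, -0.1614, 0.225]
tool_rot: [179.8, 0.0, 90.0]
force: [0.3, -1.2, 0.0]
grip_width: 0.0738
grasp_force: 0.0
```

```bash
python3 -m creep '[{"wx":0,"wy":0,"wz":0,"tx":26,"ty":-20,"tz":0,"gripper":1},{"wx":0,"wy":0,"wz":0,"tx":54,"ty":-42,"tz":0,"gripper":1},{"wx":0,"wy":0,"wz":0,"tx":84,"ty":-65,"tz":0,"gripper":1},{"wx":0,"wy":0,"wz":0,"tx":115,"ty":-88,"tz":0,"gripper":1},{"wx":0,"wy":0,"wz":0,"tx":145,"ty":-111,"tz":0,"gripper":1}]'
python3 -m creep '[{"wx":0,"wy":0,"wz":0,"tx":30,"ty":-23,"tz":0,"gripper":1},{"wx":0,"wy":0,"wz":0,"tx":60,"ty":-46,"tz":0,"gripper":1},{"wx":0,"wy":0,"wz":0,"tx":90,"ty":-69,"tz":0,"gripper":1},{"wx":0,"wy":0,"wz":0,"tx":120,"ty":-91,"tz":0,"gripper":1},{"wx":0,"wy":0,"wz":0,"tx":145,"ty":-110,"tz":0,"gripper":1}]'
python3 -m creep '[{"wx":0,"wy":0,"wz":0,"tx":15,"ty":-12,"tz":0,"gripper":1},{"wx":0,"wy":0,"wz":0,"tx":23,"ty":-18,"tz":10,"gripper":1},{"wx":0,"wy":0,"wz":0,"tx":23,"ty":-18,"tz":40,"gripper":1},{"wx":0,"wy":0,"wz":0,"tx":23,"ty":-18,"tz":55,"gripper":1},{"wx":0,"wy":0,"wz":0,"tx":23,"ty":-18,"tz":55,"gripper":1}]'
```

```text
time_s: 9.25
tool_pos: [0.5378, -0.0147, 0.2212]
tool_rot: [-180.0, 0.0, 90.0]
force: [0.4, -0.1, 0.4]
grip_width: 0.0865
grasp_force: 0.0
time_s: 9.67
tool_pos: [0.4271, 0.1312, 0.2219]
tool_rot: [180.0, -0.1, 90.1]
force: [0.3, -0.3, -0.5]
grip_width: 0.0869
grasp_force: 0.0
time_s: 10.08
tool_pos: [0.409, 0.1501, 0.163]
tool_rot: [-179.7, 0.2, 90.0]
force: [0.5, -0.6, -0.1]
grip_width: 0.0873
grasp_force: 0.0
```

Run:
```python
from h import *
a=[cloud(c) for c in("side","top")]
print(neck(a,.650,-.161,.0105,.11))
cv2.imwrite("pics/m2.png",np.hstack([a[0][0][:,150:450],a[1][0][:,150:450]])[:,:,::-1])
print(get_obs()["tool_pos"])
```

```text
([(83, 0.11), (78, 0.115)], [[0.6507, -0.1615], [0.6494, -0.1615], [0.6502, -0.1613]])
[0.41120202 0.15108904 0.16629417]
```

View pics/m2.png

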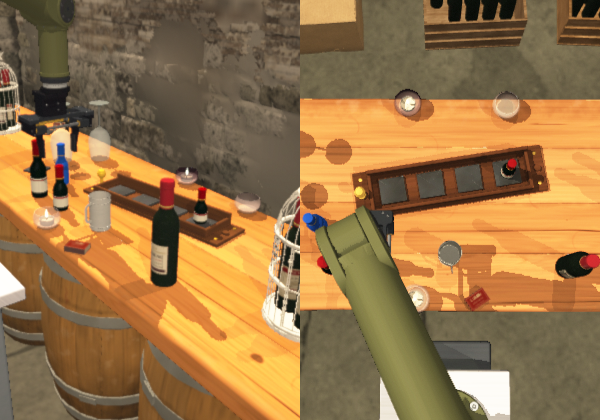

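Mini stands upright on coaster a (crop px 202,200), measured 1 mm from centre. The gripper is above the small bottle, so I'll descend and grip.

```bash
python3 -m creep '[{"wx":0,"wy":0,"wz":0,"tx":1,"ty":0,"tz":20,"gripper":0.6},{"wx":0,"wy":0,"wz":0,"tx":1,"ty":0,"tz":45,"gripper":0.3},{"wx":0,"wy":0,"wz":0,"tx":1,"ty":0,"tz":65,"gripper":0.2},{"wx":0,"wy":0,"wz":0,"tx":1,"ty":0,"tz":77,"gripper":0.1},{"wx":0,"wy":0,"wz":0,"tx":1,"ty":0,"tz":77,"gripper":0}]'
python3 -m creep '[{"wx":0,"wy":0,"wz":0,"tx":0,"ty":0,"tz":0,"gripper":-0.1},{"wx":0,"wy":0,"wz":0,"tx":0,"ty":0,"tz":0,"gripper":-0.3},{"wx":0,"wy":0,"wz":0,"tx":0,"ty":0,"tz":0,"gripper":-0.4},{"wx":0,"wy":0,"wz":0,"tx":0,"ty":0,"tz":0,"gripper":-0.6},{"wx":0,"wy":0,"wz":0,"tx":0,"ty":0,"tz":0,"gripper":-0.9}]' 25
python3 -m creep '[{"wx":0,"wy":0,"wz":0,"tx":0,"ty":0,"tz":0,"gripper":-0.9},{"wx":0,"wy":0,"wz":0,"tx":0,"ty":0,"tz":0,"gripper":-0.9},{"wx":0,"wy":0,"wz":0,"tx":0,"ty":0,"tz":0,"gripper":-0.9},{"wx":0,"wy":0,"wz":0,"tx":0,"ty":0,"tz":0,"gripper":-0.9},{"wx":0,"wy":0,"wz":0,"tx":0,"ty":0,"tz":0,"gripper":-0.9}]'
```

```text
time_s: 10.6
tool_pos: [0.4105, 0.1521, 0.0885]
tool_rot: [-179.9, 0.1, 90.0]
force: [-0.2, -0.3, 0.6]
grip_width: 0.0614
grasp_force: 0.0
time_s: 11.02
tool_pos: [0.4115, 0.1535, 0.0905]
tool_rot: [179.9, -0.1, 90.0]
force: [0.5, -0.2, 0.6]
grip_width: 0.0283
grasp_force: 0.0
time_s: 11.43
tool_pos: [0.4113, 0.1534, 0.0901]
tool_rot: [180.0, -0.0, 90.0]
force: [-0.8, 0.1, 4.8]
grip_width: 0.0233
grasp_force: 25.0
```

```bash
python3 -m creep '[{"wx":0,"wy":0,"wz":0,"tx":0,"ty":0,"tz":-8,"gripper":-0.9},{"wx":0,"wy":0,"wz":0,"tx":0,"ty":0,"tz":-28,"gripper":-0.9},{"wx":0,"wy":0,"wz":0,"tx":0,"ty":0,"tz":-55,"gripper":-0.9},{"wx":0,"wy":0,"wz":0,"tx":0,"ty":0,"tz":-78,"gripper":-0.9},{"wx":0,"wy":0,"wz":0,"tx":-6,"ty":6,"tz":-88,"gripper":-0.9}]'
python3 -m creep '[{"wx":0,"wy":0,"wz":0,"tx":-16,"ty":16,"tz":0,"gripper":-0.9},{"wx":0,"wy":0,"wz":0,"tx":-38,"ty":39,"tz":0,"gripper":-0.9},{"wx":0,"wy":0,"wz":0,"tx":-62,"ty":64,"tz":0,"gripper":-0.9},{"wx":0,"wy":0,"wz":0,"tx":-86,"ty":89,"tz":0,"gripper":-0.9},{"wx":0,"wy":0,"wz":0,"tx":-110,"ty":114,"tz":0,"gripper":-0.9}]'
python3 -m creep '[{"wx":0,"wy":0,"wz":0,"tx":-24,"ty":25,"tz":0,"gripper":-0.9},{"wx":0,"wy":0,"wz":0,"tx":-48,"ty":50,"tz":0,"gripper":-0.9},{"wx":0,"wy":0,"wz":0,"tx":-72,"ty":74,"tz":0,"gripper":-0.9},{"wx":0,"wy":0,"wz":0,"tx":-90,"ty":93,"tz":0,"gripper":-0.9},{"wx":0,"wy":0,"wz":0,"tx":-98.5,"ty":101.7,"tz":0,"gripper":-0.9}]'
python3 -m creep '[{"wx":0,"wy":0,"wz":0,"tx":0,"ty":0,"tz":0,"gripper":-0.9},{"wx":0,"wy":0,"wz":0,"tx":0,"ty":0,"tz":0,"gripper":-0.9}]'
```

```text
time_s: 11.85
tool_pos: [0.4173, 0.1485, 0.1802]
tool_rot: [179.9, -0.2, 90.2]
force: [0.7, 1.6, -0.4]
grip_width: 0.0233
grasp_force: 25.0
time_s: 12.27
tool_pos: [0.5318, 0.0352, 0.1773]
tool_rot: [180.0, 0.0, 90.1]
force: [0.5, 0.9, -2.0]
grip_width: 0.0232
grasp_force: 25.0
time_s: 12.68
tool_pos: [0.634, -0.0662, 0.1763]
tool_rot: [-180.0, 0.3, 89.8]
force: [-0.7, -0.1, -1.8]
grip_width: 0.0231
grasp_force: 25.0
time_s: 12.85
tool_pos: [0.6321, -0.0628, 0.1765]
tool_rot: [-179.9, 0.1, 89.9]
force: [-0.0, -0.2, -2.0]
grip_width: 0.0229
grasp_force: 25.0
```

```bash
python3 -m creep '[{"wx":0,"wy":0,"wz":0,"tx":0,"ty":0.5,"tz":12,"gripper":-0.9},{"wx":0,"wy":0,"wz":0,"tx":0,"ty":0.5,"tz":30,"gripper":-0.9},{"wx":0,"wy":0,"wz":0,"tx":0,"ty":0.5,"tz":48,"gripper":-0.9},{"wx":0,"wy":0,"wz":0,"tx":0,"ty":0.5,"tz":60,"gripper":-0.9},{"wx":0,"wy":0,"wz":0,"tx":0,"ty":0.5,"tz":66,"gripper":-0.9}]'
python3 -m creep '[{"wx":0,"wy":0,"wz":0,"tx":0,"ty":0,"tz":1.5,"gripper":-0.9},{"wx":0,"wy":0,"wz":0,"tx":0,"ty":0,"tz":3,"gripper":-0.9},{"wx":0,"wy":0,"wz":0,"tx":0,"ty":0,"tz":4,"gripper":-0.9},{"wx":0,"wy":0,"wz":0,"tx":0,"ty":0,"tz":4.5,"gripper":-0.9},{"wx":0,"wy":0,"wz":0,"tx":0,"ty":0,"tz":4.5,"gripper":-0.9}]'
```

```text
time_s: 13.27
tool_pos: [0.6314, -0.0596, 0.1091]
tool_rot: [-179.8, -0.1, 90.1]
force: [0.2, 0.2, -0.9]
grip_width: 0.0231
grasp_force: 25.0
time_s: 13.68
tool_pos: [0.6337, -0.0614, 0.1079]
tool_rot: [179.9, -0.0, 90.0]
force: [-0.1, -1.1, -1.8]
grip_width: 0.0233
grasp_force: 25.0
```

```bash
python3 -m creep '[{"wx":0,"wy":0,"wz":0,"tx":0,"ty":0,"tz":0.7,"gripper":-0.9},{"wx":0,"wy":0,"wz":0,"tx":0,"ty":0,"tz":1.3,"gripper":-0.9},{"wx":0,"wy":0,"wz":0,"tx":0,"ty":0,"tz":1.5,"gripper":-0.9},{"wx":0,"wy":0,"wz":0,"tx":0,"ty":0,"tz":1.5,"gripper":-0.9}]'
```

```text
time_s: 14.02
tool_pos: [0.6336, -0.0614, 0.1065]
tool_rot: [179.9, -0.0, 90.0]
force: [-0.4, 0.1, 3.4]
grip_width: 0.0236
grasp_force: 25.0
```

```bash
python3 -m creep '[{"wx":0,"wy":0,"wz":0,"tx":0,"ty":0,"tz":0,"gripper":-0.45},{"wx":0,"wy":0,"wz":0,"tx":0,"ty":0,"tz":0,"gripper":-0.3},{"wx":0,"wy":0,"wz":0,"tx":0,"ty":0,"tz":0,"gripper":0},{"wx":0,"wy":0,"wz":0,"tx":0,"ty":0,"tz":0,"gripper":0.3},{"wx":0,"wy":0,"wz":0,"tx":0,"ty":0,"tz":0,"gripper":0.3}]'
python3 -m creep '[{"wx":0,"wy":0,"wz":0,"tx":0,"ty":0,"tz":-20,"gripper":0.5},{"wx":0,"wy":0,"wz":0,"tx":0,"ty":0,"tz":-55,"gripper":1},{"wx":0,"wy":0,"wz":0,"tx":0,"ty":0,"tz":-90,"gripper":1},{"wx":0,"wy":0,"wz":0,"tx":0,"ty":0,"tz":-120,"gripper":1},{"wx":0,"wy":0,"wz":0,"tx":0,"ty":0,"tz":-135,"gripper":1}]'
python3 -m creep '[{"wx":0,"wy":0,"wz":0,"tx":28,"ty":-18,"tz":0,"gripper":1},{"wx":0,"wy":0,"wz":0,"tx":60,"ty":-40,"tz":0,"gripper":1},{"wx":0,"wy":0,"wz":0,"tx":92,"ty":-62,"tz":0,"gripper":1},{"wx":0,"wy":0,"wz":0,"tx":124,"ty":-84,"tz":0,"gripper":1},{"wx":0,"wy":0,"wz":0,"tx":156,"ty":-106,"tz":0,"gripper":1}]'
python3 -m creep '[{"wx":0,"wy":0,"wz":0,"tx":32,"ty":-22,"tz":0,"gripper":1},{"wx":0,"wy":0,"wz":0,"tx":64,"ty":-44,"tz":0,"gripper":1},{"wx":0,"wy":0,"wz":0,"tx":96,"ty":-66,"tz":0,"gripper":1},{"wx":0,"wy":0,"wz":0,"tx":128,"ty":-88,"tz":0,"gripper":1},{"wx":0,"wy":0,"wz":0,"tx":156,"ty":-107,"tz":0,"gripper":1}]'
python3 -m creep '[{"wx":0,"wy":0,"wz":0,"tx":18,"ty":-10,"tz":0,"gripper":1},{"wx":0,"wy":0,"wz":0,"tx":24,"ty":-14.8,"tz":5,"gripper":1},{"wx":0,"wy":0,"wz":0,"tx":24,"ty":-14.8,"tz":20,"gripper":1},{"wx":0,"wy":0,"wz":0,"tx":24,"ty":-14.8,"tz":30,"gripper":1},{"wx":0,"wy":0,"wz":0,"tx":24,"ty":-14.8,"tz":30,"gripper":1}]'
```

```text
time_s: 14.43
tool_pos: [0.6332, -0.0612, 0.1054]
tool_rot: [-180.0, 0.0, 90.0]
force: [-0.1, 0.2, -0.8]
grip_width: 0.0428
grasp_force: 0.0
time_s: 14.85
tool_pos: [0.6347, -0.062, 0.2449]
tool_rot: [179.7, 0.0, 90.0]
force: [0.4, -0.4, 0.4]
grip_width: 0.0756
grasp_force: 0.0
time_s: 15.27
tool_pos: [0.526, 0.0957, 0.2404]
tool_rot: [180.0, -0.0, 90.0]
force: [0.7, 0.5, 0.5]
grip_width: 0.0866
grasp_force: 0.0
time_s: 15.68
tool_pos: [0.4182, 0.2527, 0.2409]
tool_rot: [-180.0, -0.1, 90.1]
force: [0.0, 0.3, -0.3]
grip_width: 0.0871
grasp_force: 0.0
time_s: 16.1
tool_pos: [0.4049, 0.2724, 0.2082]
tool_rot: [-179.9, 0.2, 89.9]
force: [-0.2, 0.1, -0.0]
grip_width: 0.087
grasp_force: 0.0
```

Run:
```python
from h import *
a=[cloud(c) for c in("side","top")]
print(neck(a,.633,-.062,.012,.146))
cv2.imwrite("pics/m3.png",np.hstack([a[0][0][:,150:450],a[1][0][:,150:450]])[:,:,::-1])
print(get_obs()["tool_pos"])
```

```text
([(122, 0.146), (109, 0.15)], [[0.6335, -0.0634], [0.6325, -0.0624], [0.6331, -0.0631]])
[0.40587788 0.27318238 0.21029169]
```

View pics/m3.png

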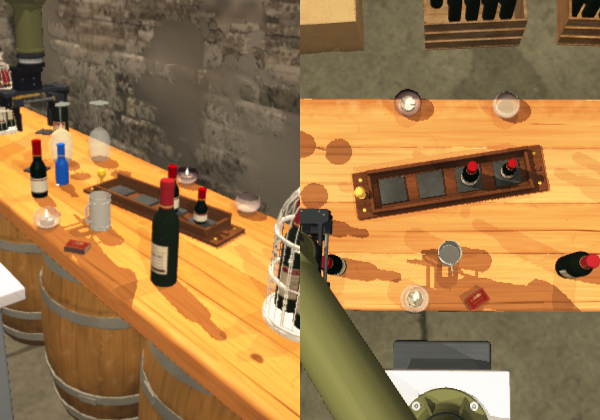

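Small stands upright on coaster b, 1 mm from centre. The gripper is above the quarter bottle.

```bash
python3 -m creep '[{"wx":0,"wy":0,"wz":0,"tx":1,"ty":0,"tz":20,"gripper":0.6},{"wx":0,"wy":0,"wz":0,"tx":1,"ty":0,"tz":45,"gripper":0.3},{"wx":0,"wy":0,"wz":0,"tx":1,"ty":0,"tz":70,"gripper":0.2},{"wx":0,"wy":0,"wz":0,"tx":1,"ty":0,"tz":84,"gripper":0.1},{"wx":0,"wy":0,"wz":0,"tx":1,"ty":0,"tz":84,"gripper":0}]'
python3 -m creep '[{"wx":0,"wy":0,"wz":0,"tx":0,"ty":0,"tz":0,"gripper":-0.1},{"wx":0,"wy":0,"wz":0,"tx":0,"ty":0,"tz":0,"gripper":-0.2},{"wx":0,"wy":0,"wz":0,"tx":0,"ty":0,"tz":0,"gripper":-0.35},{"wx":0,"wy":0,"wz":0,"tx":0,"ty":0,"tz":0,"gripper":-0.6},{"wx":0,"wy":0,"wz":0,"tx":0,"ty":0,"tz":0,"gripper":-0.9}]' 35
python3 -m creep '[{"wx":0,"wy":0,"wz":0,"tx":0,"ty":0,"tz":0,"gripper":-0.9},{"wx":0,"wy":0,"wz":0,"tx":0,"ty":0,"tz":0,"gripper":-0.9},{"wx":0,"wy":0,"wz":0,"tx":0,"ty":0,"tz":0,"gripper":-0.9},{"wx":0,"wy":0,"wz":0,"tx":0,"ty":0,"tz":0,"gripper":-0.9},{"wx":0,"wy":0,"wz":0,"tx":0,"ty":0,"tz":0,"gripper":-0.9}]'
```

```text
time_s: 16.62
tool_pos: [0.4044, 0.2736, 0.1244]
tool_rot: [-179.8, 0.2, 89.9]
force: [-1.0, -1.0, -0.1]
grip_width: 0.0615
grasp_force: 0.0
time_s: 17.03
tool_pos: [0.4059, 0.2761, 0.1277]
tool_rot: [179.9, -0.1, 90.0]
force: [-0.1, 0.5, 0.1]
grip_width: 0.0284
grasp_force: 0.0
time_s: 17.45
tool_pos: [0.4057, 0.2761, 0.1275]
tool_rot: [180.0, -0.1, 90.0]
force: [-1.9, -0.4, 6.0]
grip_width: 0.026
grasp_force: 35.0
```

```bash
python3 -m creep '[{"wx":0,"wy":0,"wz":0,"tx":0,"ty":0,"tz":-8,"gripper":-0.9},{"wx":0,"wy":0,"wz":0,"tx":0,"ty":0,"tz":-28,"gripper":-0.9},{"wx":0,"wy":0,"wz":0,"tx":0,"ty":0,"tz":-55,"gripper":-0.9},{"wx":0,"wy":0,"wz":0,"tx":0,"ty":0,"tz":-78,"gripper":-0.9},{"wx":0,"wy":0,"wz":0,"tx":-8,"ty":6,"tz":-88,"gripper":-0.9}]'
python3 -m creep '[{"wx":0,"wy":0,"wz":0,"tx":-18,"ty":16,"tz":0,"gripper":-0.9},{"wx":0,"wy":0,"wz":0,"tx":-42,"ty":37,"tz":0,"gripper":-0.9},{"wx":0,"wy":0,"wz":0,"tx":-68,"ty":60,"tz":0,"gripper":-0.9},{"wx":0,"wy":0,"wz":0,"tx":-94,"ty":83,"tz":0,"gripper":-0.9},{"wx":0,"wy":0,"wz":0,"tx":-120,"ty":106,"tz":0,"gripper":-0.9}]'
python3 -m creep '[{"wx":0,"wy":0,"wz":0,"tx":-26,"ty":23,"tz":0,"gripper":-0.9},{"wx":0,"wy":0,"wz":0,"tx":-52,"ty":46,"tz":0,"gripper":-0.9},{"wx":0,"wy":0,"wz":0,"tx":-77,"ty":69,"tz":0,"gripper":-0.9},{"wx":0,"wy":0,"wz":0,"tx":-98,"ty":88,"tz":0,"gripper":-0.9},{"wx":0,"wy":0,"wz":0,"tx":-110,"ty":99.3,"tz":0,"gripper":-0.9}]'
python3 -m creep '[{"wx":0,"wy":0,"wz":0,"tx":0,"ty":0,"tz":0,"gripper":-0.9},{"wx":0,"wy":0,"wz":0,"tx":0,"ty":0,"tz":0,"gripper":-0.9},{"wx":0,"wy":0,"wz":0,"tx":0,"ty":0,"tz":0,"gripper":-0.9}]'
```

```text
time_s: 17.87
tool_pos: [0.411, 0.2698, 0.2171]
tool_rot: [179.9, -0.2, 90.2]
force: [0.5, 1.8, -3.7]
grip_width: 0.026
grasp_force: 35.0
time_s: 18.28
tool_pos: [0.5177, 0.1452, 0.2139]
tool_rot: [-179.9, 0.0, 90.0]
force: [0.6, 0.8, -3.3]
grip_width: 0.0261
grasp_force: 35.0
time_s: 18.7
tool_pos: [0.6177, 0.0323, 0.2135]
tool_rot: [-180.0, 0.2, 89.8]
force: [0.4, -0.3, -2.7]
grip_width: 0.0262
grasp_force: 35.0
time_s: 18.95
tool_pos: [0.6158, 0.038, 0.2136]
tool_rot: [-179.9, -0.0, 90.0]
force: [0.0, 0.3, -4.0]
grip_width: 0.0262
grasp_force: 35.0
```

Lower 70 mm.

```bash
python3 -m creep '[{"wx":0,"wy":0,"wz":0,"tx":0,"ty":0.5,"tz":12,"gripper":-0.9},{"wx":0,"wy":0,"wz":0,"tx":0,"ty":0.5,"tz":30,"gripper":-0.9},{"wx":0,"wy":0,"wz":0,"tx":0,"ty":0.5,"tz":48,"gripper":-0.9},{"wx":0,"wy":0,"wz":0,"tx":0,"ty":0.5,"tz":60,"gripper":-0.9},{"wx":0,"wy":0,"wz":0,"tx":0,"ty":0.5,"tz":64,"gripper":-0.9}]'
python3 -m creep '[{"wx":0,"wy":0,"wz":0,"tx":0,"ty":0,"tz":1.5,"gripper":-0.9},{"wx":0,"wy":0,"wz":0,"tx":0,"ty":0,"tz":3,"gripper":-0.9},{"wx":0,"wy":0,"wz":0,"tx":0,"ty":0,"tz":4.5,"gripper":-0.9},{"wx":0,"wy":0,"wz":0,"tx":0,"ty":0,"tz":5.5,"gripper":-0.9},{"wx":0,"wy":0,"wz":0,"tx":0,"ty":0,"tz":5.5,"gripper":-0.9}]'
python3 -m creep '[{"wx":0,"wy":0,"wz":0,"tx":0,"ty":0,"tz":0.4,"gripper":-0.9},{"wx":0,"wy":0,"wz":0,"tx":0,"ty":0,"tz":0.8,"gripper":-0.9},{"wx":0,"wy":0,"wz":0,"tx":0,"ty":0,"tz":1,"gripper":-0.9},{"wx":0,"wy":0,"wz":0,"tx":0,"ty":0,"tz":1,"gripper":-0.9}]'
```

```text
time_s: 19.37
tool_pos: [0.615, 0.039, 0.1477]
tool_rot: [-179.7, -0.0, 90.1]
force: [-1.1, 0.4, -3.5]
grip_width: 0.0259
grasp_force: 35.0
time_s: 19.78
tool_pos: [0.6175, 0.0377, 0.1457]
tool_rot: [179.9, -0.0, 90.0]
force: [0.3, -0.5, -3.4]
grip_width: 0.0262
grasp_force: 35.0
time_s: 20.12
tool_pos: [0.6172, 0.0377, 0.1443]
tool_rot: [180.0, -0.0, 90.0]
force: [-0.1, 0.5, -3.7]
grip_width: 0.0262
grasp_force: 35.0
```

```bash
python3 -m creep '[{"wx":0,"wy":0,"wz":0,"tx":0,"ty":0,"tz":0.4,"gripper":-0.9},{"wx":0,"wy":0,"wz":0,"tx":0,"ty":0,"tz":0.8,"gripper":-0.9},{"wx":0,"wy":0,"wz":0,"tx":0,"ty":0,"tz":1,"gripper":-0.9},{"wx":0,"wy":0,"wz":0,"tx":0,"ty":0,"tz":1,"gripper":-0.9}]'
```

```text
time_s: 20.45
tool_pos: [0.6174, 0.0376, 0.1438]
tool_rot: [180.0, -0.0, 90.0]
force: [-1.7, 0.8, 2.1]
grip_width: 0.0261
grasp_force: 35.0
```

```bash
python3 -m creep '[{"wx":0,"wy":0,"wz":0,"tx":0,"ty":0,"tz":0,"gripper":-0.4},{"wx":0,"wy":0,"wz":0,"tx":0,"ty":0,"tz":0,"gripper":-0.2},{"wx":0,"wy":0,"wz":0,"tx":0,"ty":0,"tz":0,"gripper":0},{"wx":0,"wy":0,"wz":0,"tx":0,"ty":0,"tz":0,"gripper":0.3},{"wx":0,"wy":0,"wz":0,"tx":0,"ty":0,"tz":0,"gripper":0.3}]'
python3 -m creep '[{"wx":0,"wy":0,"wz":0,"tx":0,"ty":0,"tz":-20,"gripper":0.5},{"wx":0,"wy":0,"wz":0,"tx":0,"ty":0,"tz":-55,"gripper":1},{"wx":0,"wy":0,"wz":0,"tx":0,"ty":0,"tz":-90,"gripper":1},{"wx":0,"wy":0,"wz":0,"tx":0,"ty":0,"tz":-125,"gripper":1},{"wx":0,"wy":0,"wz":0,"tx":0,"ty":0,"tz":-147,"gripper":1}]'
python3 -m creep '[{"wx":0,"wy":0,"wz":0,"tx":-28,"ty":-17,"tz":0,"gripper":1},{"wx":0,"wy":0,"wz":0,"tx":-60,"ty":-36,"tz":0,"gripper":1},{"wx":0,"wy":0,"wz":0,"tx":-93,"ty":-56,"tz":0,"gripper":1},{"wx":0,"wy":0,"wz":0,"tx":-126,"ty":-76,"tz":0,"gripper":1},{"wx":0,"wy":0,"wz":0,"tx":-159,"ty":-96,"tz":0,"gripper":1}]'
python3 -m creep '[{"wx":0,"wy":0,"wz":0,"tx":-33,"ty":-20,"tz":0,"gripper":1},{"wx":0,"wy":0,"wz":0,"tx":-66,"ty":-40,"tz":0,"gripper":1},{"wx":0,"wy":0,"wz":0,"tx":-99,"ty":-60,"tz":0,"gripper":1},{"wx":0,"wy":0,"wz":0,"tx":-132,"ty":-80,"tz":0,"gripper":1},{"wx":0,"wy":0,"wz":0,"tx":-162,"ty":-98,"tz":0,"gripper":1}]'
python3 -m creep '[{"wx":0,"wy":0,"wz":0,"tx":-17,"ty":-10,"tz":0,"gripper":1},{"wx":0,"wy":0,"wz":0,"tx":-25.7,"ty":-16,"tz":0,"gripper":1},{"wx":0,"wy":0,"wz":0,"tx":-25.7,"ty":-16,"tz":10,"gripper":1},{"wx":0,"wy":0,"wz":0,"tx":-25.7,"ty":-16,"tz":20,"gripper":1},{"wx":0,"wy":0,"wz":0,"tx":-25.7,"ty":-16,"tz":20,"gripper":1}]'
python3 - <<'E'
from h import *
a=[cloud(c) for c in("side","top")]
print(neck(a,.617,.0365,.0135,.188)); print(neck(a,*B["half"]))
cv2.imwrite("pics/m4.png",np.hstack([a[0][0][:,150:450],a[1][0][:,200:500]])[:,:,::-1])
print(get_obs()["tool_pos"])
E
```

```text
time_s: 20.87
tool_pos: [0.6174, 0.0377, 0.1432]
tool_rot: [180.0, -0.0, 90.0]
force: [0.1, 0.1, -0.2]
grip_width: 0.0451
grasp_force: 0.0
time_s: 21.28
tool_pos: [0.6183, 0.0373, 0.294]
tool_rot: [179.7, -0.0, 90.0]
force: [0.7, -0.2, -0.8]
grip_width: 0.0781
grasp_force: 0.0
time_s: 21.7
tool_pos: [0.5203, -0.1229, 0.29]
tool_rot: [180.0, -0.0, 90.0]
force: [1.3, -0.1, -0.7]
grip_width: 0.0868
grasp_force: 0.0
time_s: 22.12
tool_pos: [0.4216, -0.2856, 0.2902]
tool_rot: [179.9, -0.1, 90.0]
force: [0.8, 0.1, 0.2]
grip_width: 0.0871
grasp_force: 0.0
time_s: 22.53
tool_pos: [0.4075, -0.3064, 0.2676]
tool_rot: [-179.8, -0.1, 90.2]
force: [-0.3, 0.7, -0.4]
grip_width: 0.0867
grasp_force: 0.0
([(42, 0.185), (145, 0.192)], [[0.6182, 0.0345], [0.6163, 0.0362], [0.6175, 0.0354]])
([(392, 0.235), (174, 0.239)], [[0.4081, -0.3087], [0.4058, -0.3098], [0.4079, -0.3088]])
[ 0.40805188 -0.3070485   0.26916164]
```

View pics/m4.png

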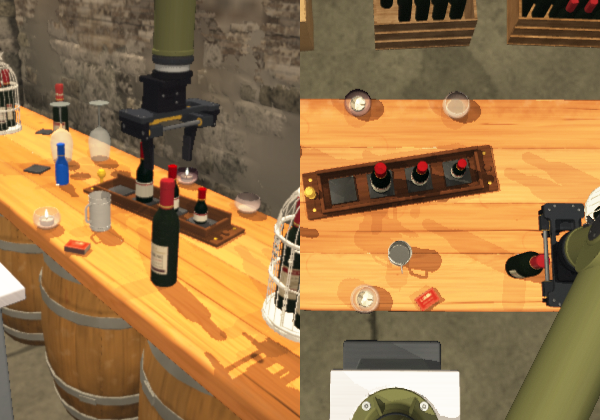

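Three bottles stand upright on a, b and c. The gripper is over the half bottle (side crop px 166,235).

```bash
python3 -m creep '[{"wx":0,"wy":0,"wz":0,"tx":0,"ty":-0.5,"tz":20,"gripper":0.6},{"wx":0,"wy":0,"wz":0,"tx":0,"ty":-0.5,"tz":45,"gripper":0.3},{"wx":0,"wy":0,"wz":0,"tx":0,"ty":-0.5,"tz":70,"gripper":0.2},{"wx":0,"wy":0,"wz":0,"tx":0,"ty":-0.5,"tz":88,"gripper":0.1},{"wx":0,"wy":0,"wz":0,"tx":0,"ty":-0.5,"tz":90,"gripper":0}]'
python3 -m creep '[{"wx":0,"wy":0,"wz":0,"tx":0,"ty":0,"tz":0,"gripper":-0.1},{"wx":0,"wy":0,"wz":0,"tx":0,"ty":0,"tz":0,"gripper":-0.15},{"wx":0,"wy":0,"wz":0,"tx":0,"ty":0,"tz":0,"gripper":-0.25},{"wx":0,"wy":0,"wz":0,"tx":0,"ty":0,"tz":0,"gripper":-0.5},{"wx":0,"wy":0,"wz":0,"tx":0,"ty":0,"tz":0,"gripper":-0.9}]' 50
python3 -m creep '[{"wx":0,"wy":0,"wz":0,"tx":0,"ty":0,"tz":0,"gripper":-0.9},{"wx":0,"wy":0,"wz":0,"tx":0,"ty":0,"tz":0,"gripper":-0.9},{"wx":0,"wy":0,"wz":0,"tx":0,"ty":0,"tz":0,"gripper":-0.9},{"wx":0,"wy":0,"wz":0,"tx":0,"ty":0,"tz":0,"gripper":-0.9},{"wx":0,"wy":0,"wz":0,"tx":0,"ty":0,"tz":0,"gripper":-0.9}]'
```

```text
time_s: 23.05
tool_pos: [0.4058, -0.3067, 0.1771]
tool_rot: [-179.7, -0.1, 90.1]
force: [-0.4, 1.0, 0.1]
grip_width: 0.0615
grasp_force: 0.0
time_s: 23.47
tool_pos: [0.4071, -0.3094, 0.1812]
tool_rot: [179.9, 0.0, 90.0]
force: [-1.5, -1.1, 3.2]
grip_width: 0.0299
grasp_force: 50.0
time_s: 23.88
tool_pos: [0.4071, -0.3095, 0.1811]
tool_rot: [179.9, -0.0, 90.0]
force: [-1.0, 1.8, 5.2]
grip_width: 0.0298
grasp_force: 50.0
```

```bash
python3 -m creep '[{"wx":0,"wy":0,"wz":0,"tx":0,"ty":0,"tz":-6,"gripper":-0.9},{"wx":0,"wy":0,"wz":0,"tx":0,"ty":0,"tz":-20,"gripper":-0.9},{"wx":0,"wy":0,"wz":0,"tx":0,"ty":0,"tz":-42,"gripper":-0.9},{"wx":0,"wy":0,"wz":0,"tx":0,"ty":0,"tz":-66,"gripper":-0.9},{"wx":0,"wy":0,"wz":0,"tx":0,"ty":0,"tz":-90,"gripper":-0.9}]'
python3 -m creep '[{"wx":0,"wy":0,"wz":0,"tx":0,"ty":0,"tz":-20,"gripper":-0.9},{"wx":0,"wy":0,"wz":0,"tx":6,"ty":2,"tz":-34,"gripper":-0.9},{"wx":0,"wy":0,"wz":0,"tx":20,"ty":5,"tz":-40,"gripper":-0.9},{"wx":0,"wy":0,"wz":0,"tx":40,"ty":10,"tz":-40,"gripper":-0.9},{"wx":0,"wy":0,"wz":0,"tx":66,"ty":15,"tz":-40,"gripper":-0.9}]'
python3 -m creep '[{"wx":0,"wy":0,"wz":0,"tx":28,"ty":6,"tz":0,"gripper":-0.9},{"wx":0,"wy":0,"wz":0,"tx":56,"ty":12,"tz":0,"gripper":-0.9},{"wx":0,"wy":0,"wz":0,"tx":84,"ty":18,"tz":0,"gripper":-0.9},{"wx":0,"wy":0,"wz":0,"tx":112,"ty":24,"tz":0,"gripper":-0.9},{"wx":0,"wy":0,"wz":0,"tx":140,"ty":30,"tz":0,"gripper":-0.9}]'
python3 -m creep '[{"wx":0,"wy":0,"wz":0,"tx":28,"ty":6,"tz":0,"gripper":-0.9},{"wx":0,"wy":0,"wz":0,"tx":56,"ty":12,"tz":0,"gripper":-0.9},{"wx":0,"wy":0,"wz":0,"tx":84,"ty":18,"tz":0,"gripper":-0.9},{"wx":0,"wy":0,"wz":0,"tx":112,"ty":24,"tz":0,"gripper":-0.9},{"wx":0,"wy":0,"wz":0,"tx":140,"ty":30,"tz":0,"gripper":-0.9}]'
```

```text
time_s: 24.3
tool_pos: [0.4057, -0.3085, 0.27]
tool_rot: [-179.9, -0.1, 90.0]
force: [0.6, -0.2, -6.4]
grip_width: 0.0298
grasp_force: 50.0
time_s: 24.72
tool_pos: [0.4209, -0.2441, 0.31]
tool_rot: [180.0, 0.0, 89.8]
force: [1.1, 0.1, -6.7]
grip_width: 0.0298
grasp_force: 50.0
time_s: 25.13
tool_pos: [0.4509, -0.1017, 0.3092]
tool_rot: [-179.9, -0.0, 90.0]
force: [1.4, -0.3, -6.5]
grip_width: 0.03
grasp_force: 50.0
time_s: 25.55
tool_pos: [0.4809, 0.0382, 0.3091]
tool_rot: [-179.9, 0.0, 90.0]
force: [0.5, -0.1, -6.8]
grip_width: 0.0299
grasp_force: 50.0
```

```bash
python3 -m creep '[{"wx":0,"wy":0,"wz":0,"tx":28,"ty":6,"tz":0,"gripper":-0.9},{"wx":0,"wy":0,"wz":0,"tx":54,"ty":14,"tz":0,"gripper":-0.9},{"wx":0,"wy":0,"wz":0,"tx":76,"ty":26,"tz":0,"gripper":-0.9},{"wx":0,"wy":0,"wz":0,"tx":92,"ty":44,"tz":0,"gripper":-0.9},{"wx":0,"wy":0,"wz":0,"tx":98.5,"ty":66,"tz":0,"gripper":-0.9}]'
python3 -m creep '[{"wx":0,"wy":0,"wz":0,"tx":0,"ty":22,"tz":0,"gripper":-0.9},{"wx":0,"wy":0,"wz":0,"tx":0,"ty":38,"tz":0,"gripper":-0.9},{"wx":0,"wy":0,"wz":0,"tx":0,"ty":49,"tz":0,"gripper":-0.9},{"wx":0,"wy":0,"wz":0,"tx":0,"ty":54,"tz":0,"gripper":-0.9},{"wx":0,"wy":0,"wz":0,"tx":0,"ty":54,"tz":0,"gripper":-0.9}]'
python3 -m creep '[{"wx":0,"wy":0,"wz":0,"tx":0,"ty":0,"tz":0,"gripper":-0.9},{"wx":0,"wy":0,"wz":0,"tx":0,"ty":0,"tz":0,"gripper":-0.9},{"wx":0,"wy":0,"wz":0,"tx":0,"ty":0,"tz":0,"gripper":-0.9},{"wx":0,"wy":0,"wz":0,"tx":0,"ty":0,"tz":0,"gripper":-0.9}]'
```

```text
time_s: 25.97
tool_pos: [0.5462, 0.1401, 0.3086]
tool_rot: [-179.8, -0.1, 90.4]
force: [-0.1, 0.6, -6.2]
grip_width: 0.0301
grasp_force: 50.0
time_s: 26.38
tool_pos: [0.6017, 0.1353, 0.3085]
tool_rot: [-179.9, 0.1, 90.0]
force: [0.4, 0.2, -6.6]
grip_width: 0.0295
grasp_force: 50.0
time_s: 26.72
tool_pos: [0.6011, 0.1356, 0.3105]
tool_rot: [180.0, -0.0, 90.0]
force: [0.3, 0.4, -6.2]
grip_width: 0.0295
grasp_force: 50.0
```

```bash
python3 -m creep '[{"wx":0,"wy":0,"wz":0,"tx":0,"ty":0,"tz":12,"gripper":-0.9},{"wx":0,"wy":0,"wz":0,"tx":0,"ty":0,"tz":32,"gripper":-0.9},{"wx":0,"wy":0,"wz":0,"tx":0,"ty":0,"tz":56,"gripper":-0.9},{"wx":0,"wy":0,"wz":0,"tx":0,"ty":0,"tz":76,"gripper":-0.9},{"wx":0,"wy":0,"wz":0,"tx":0,"ty":0,"tz":88,"gripper":-0.9}]'
python3 -m creep '[{"wx":0,"wy":0,"wz":0,"tx":0,"ty":0,"tz":8,"gripper":-0.9},{"wx":0,"wy":0,"wz":0,"tx":0,"ty":0,"tz":14,"gripper":-0.9},{"wx":0,"wy":0,"wz":0,"tx":0,"ty":0,"tz":18,"gripper":-0.9},{"wx":0,"wy":0,"wz":0,"tx":0,"ty":0,"tz":20,"gripper":-0.9},{"wx":0,"wy":0,"wz":0,"tx":0,"ty":0,"tz":20,"gripper":-0.9}]'
python3 -m creep '[{"wx":0,"wy":0,"wz":0,"tx":0,"ty":0,"tz":1,"gripper":-0.9},{"wx":0,"wy":0,"wz":0,"tx":0,"ty":0,"tz":2,"gripper":-0.9},{"wx":0,"wy":0,"wz":0,"tx":0,"ty":0,"tz":2.5,"gripper":-0.9},{"wx":0,"wy":0,"wz":0,"tx":0,"ty":0,"tz":2.5,"gripper":-0.9},{"wx":0,"wy":0,"wz":0,"tx":0,"ty":0,"tz":2.5,"gripper":-0.9}]'
```

```text
time_s: 27.13
tool_pos: [0.5998, 0.1353, 0.2188]
tool_rot: [-179.8, 0.1, 90.0]
force: [0.3, 0.5, -7.8]
grip_width: 0.0298
grasp_force: 50.0
time_s: 27.55
tool_pos: [0.602, 0.1355, 0.2026]
tool_rot: [180.0, -0.0, 90.0]
force: [0.7, -0.1, -6.3]
grip_width: 0.0297
grasp_force: 50.0
time_s: 27.97
tool_pos: [0.6017, 0.1355, 0.1999]
tool_rot: [180.0, -0.0, 90.0]
force: [-0.2, -0.1, -6.6]
grip_width: 0.0297
grasp_force: 50.0
```

```bash
python3 -m creep '[{"wx":0,"wy":0,"wz":0,"tx":0,"ty":0,"tz":0.7,"gripper":-0.9},{"wx":0,"wy":0,"wz":0,"tx":0,"ty":0,"tz":1.4,"gripper":-0.9},{"wx":0,"wy":0,"wz":0,"tx":0,"ty":0,"tz":2,"gripper":-0.9},{"wx":0,"wy":0,"wz":0,"tx":0,"ty":0,"tz":2,"gripper":-0.9},{"wx":0,"wy":0,"wz":0,"tx":0,"ty":0,"tz":2,"gripper":-0.9}]'
python3 -m creep '[{"wx":0,"wy":0,"wz":0,"tx":0,"ty":0,"tz":0.5,"gripper":-0.9},{"wx":0,"wy":0,"wz":0,"tx":0,"ty":0,"tz":1,"gripper":-0.9},{"wx":0,"wy":0,"wz":0,"tx":0,"ty":0,"tz":1,"gripper":-0.9}]'
```

```text
time_s: 28.38
tool_pos: [0.6016, 0.1355, 0.1976]
tool_rot: [-180.0, -0.0, 90.0]
force: [-0.3, 0.4, -6.9]
grip_width: 0.0299
grasp_force: 50.0
time_s: 28.63
tool_pos: [0.6018, 0.1355, 0.1974]
tool_rot: [180.0, -0.0, 90.0]
force: [-1.8, 0.3, -2.3]
grip_width: 0.03
grasp_force: 50.0
```

Contact made. I'll release, rise, retreat to the side and check.

```bash
python3 -m creep '[{"wx":0,"wy":0,"wz":0,"tx":0,"ty":0,"tz":0,"gripper":-0.4},{"wx":0,"wy":0,"wz":0,"tx":0,"ty":0,"tz":0,"gripper":-0.2},{"wx":0,"wy":0,"wz":0,"tx":0,"ty":0,"tz":0,"gripper":0},{"wx":0,"wy":0,"wz":0,"tx":0,"ty":0,"tz":0,"gripper":0.3},{"wx":0,"wy":0,"wz":0,"tx":0,"ty":0,"tz":0,"gripper":0.4}]'
python3 -m creep '[{"wx":0,"wy":0,"wz":0,"tx":0,"ty":0,"tz":-15,"gripper":0.6},{"wx":0,"wy":0,"wz":0,"tx":0,"ty":0,"tz":-40,"gripper":1},{"wx":0,"wy":0,"wz":0,"tx":0,"ty":0,"tz":-70,"gripper":1},{"wx":0,"wy":0,"wz":0,"tx":0,"ty":0,"tz":-100,"gripper":1},{"wx":0,"wy":0,"wz":0,"tx":0,"ty":0,"tz":-120,"gripper":1}]'
python3 -m creep '[{"wx":0,"wy":0,"wz":0,"tx":25,"ty":-20,"tz":0,"gripper":1},{"wx":0,"wy":0,"wz":0,"tx":55,"ty":-45,"tz":0,"gripper":1},{"wx":0,"wy":0,"wz":0,"tx":85,"ty":-70,"tz":0,"gripper":1},{"wx":0,"wy":0,"wz":0,"tx":115,"ty":-95,"tz":0,"gripper":1},{"wx":0,"wy":0,"wz":0,"tx":140,"ty":-115,"tz":0,"gripper":1}]'
python3 -m creep '[{"wx":0,"wy":0,"wz":0,"tx":25,"ty":0,"tz":0,"gripper":1},{"wx":0,"wy":0,"wz":0,"tx":50,"ty":0,"tz":0,"gripper":1},{"wx":0,"wy":0,"wz":0,"tx":60,"ty":0,"tz":0,"gripper":1},{"wx":0,"wy":0,"wz":0,"tx":60,"ty":0,"tz":0,"gripper":1},{"wx":0,"wy":0,"wz":0,"tx":60,"ty":0,"tz":0,"gripper":1}]'
python3 - <<'E'
from h import *
a=[cloud(c) for c in("side","top")]
for p in [(.602,.1355,.0155,.251),(.617,.0365,.0135,.188),(.633,-.062,.012,.146),(.650,-.161,.0105,.11)]: print(p[:2],neck(a,*p))
cv2.imwrite("pics/m5.png",np.hstack([a[0][0][:,150:450],a[1][0][:,150:450]])[:,:,::-1])
E
```

```text
time_s: 29.05
tool_pos: [0.6023, 0.1356, 0.1973]
tool_rot: [179.9, -0.0, 90.0]
force: [0.1, 0.4, -0.1]
grip_width: 0.0477
grasp_force: 0.0
time_s: 29.47
tool_pos: [0.6027, 0.1354, 0.3202]
tool_rot: [179.8, -0.1, 90.0]
force: [0.4, -0.2, -0.4]
grip_width: 0.0802
grasp_force: 0.0
time_s: 29.88
tool_pos: [0.4847, 0.278, 0.3172]
tool_rot: [180.0, -0.1, 90.1]
force: [-0.1, 0.6, -0.2]
grip_width: 0.0869
grasp_force: 0.0
time_s: 30.3
tool_pos: [0.4871, 0.3344, 0.3165]
tool_rot: [180.0, 0.1, 90.0]
force: [-0.3, -0.5, 0.2]
grip_width: 0.087
grasp_force: 0.0
(0.602, 0.1355) ([(205, 0.25), (201, 0.254)], [[0.6022, 0.1364], [0.6012, 0.1369], [0.6018, 0.1365]])
(0.617, 0.0365) ([(168, 0.188), (149, 0.192)], [[0.618, 0.0351], [0.6163, 0.0359], [0.6174, 0.0353]])
(0.633, -0.062) ([(121, 0.146), (109, 0.152)], [[0.6336, -0.0633], [0.6321, -0.0624], [0.633, -0.063]])
(0.65, -0.161) ([(83, 0.11), (79, 0.115)], [[0.6501, -0.161], [0.6492, -0.1614], [0.6497, -0.161]])
```

View pics/m5.png

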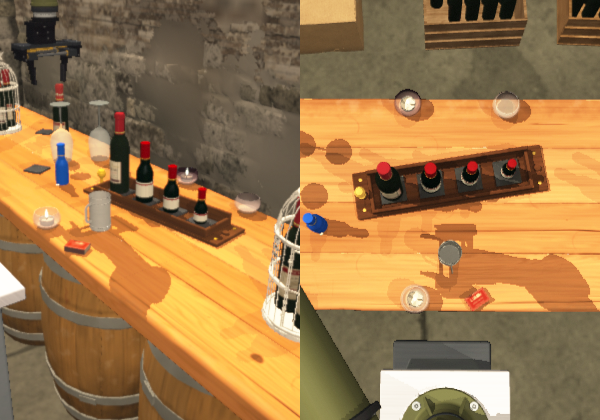

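All four stand upright within 2 mm of their coaster centres, tallest by the knob, and the cup has not moved.

```bash
python3 -c "
from cell import env
print(env.sign_off())"
```

```text
the job is handed in; nothing more can be done
None
```

The job is handed in at about 30 s: all four bottles stand upright within about 2 mm of their coaster centres, tallest by the brass knob down to the shortest at the far end, and the cup was left where it stood.

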